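# Square a forming die to its fence

### The arm

A 6-joint arm with a two-finger parallel gripper is mounted at the origin on a cart in front of the work surface, level with it; the furniture and walls round the work are solid. World frame = base frame: x ahead of the robot, y to its left, z up, the work surface at z = 0. Lengths are in mm, angles in rad, forces in N, time in s.
With the tool pointing down it reaches from about 400 to 925 mm from the base axis. Payload 12.5 kg.
Tool frame: the origin (TCP) lies on the mounting face of the last link; the fingertips stand 190 mm ahead of it and the grasp point (between the pads) lies 171 mm ahead of it; z points along the fingers, y is the line along which they close (so a half turn about z gives the same grasp; the last joint's range is limited). The gripper opens to 95 mm and grips with 3 to 60 N. Pads are 20 mm wide; open, the fingers measure 119 mm over their backs; the gripper's body (75 mm by 180 mm) begins 59 mm behind the grasp point.
Start: joints at [-1.381, 0.491, 1.559, -0, 1.092, -0.106], TCP at [182.21, -597.85, 404.761] pointing down, gripper open.
Joint ranges: [-3.1, 3.1], [-0.84, 2.19], [0.05, 2.79], [-1.13, 4.28], [0.06, 2.93], [-2.69, 2.69]. Speed limits (rad/s): [2.22, 2.22, 2.79, 3.14, 3.14, 3.14].

### API

Orientations are given as [roll, pitch, yaw] about the fixed x, y, z axes, in that order (R = Rz(yaw) Ry(pitch) Rx(roll)).
In Python, from cell import env gives the robot as it stands.
- The arm moves only by the tool carry_out, never from a script. Its argument "series" is a list of rows, each a list of 5 numbers: the shift along the tool's x, y, z in m, then the turn about the tool's z in degrees, then the opening, from 0 (shut) to 1 (fully open). A call has 1 to 20 rows; each row is the pose to reach, as a shift and turn from the pose commanded when the call began, along the tool's axes at that moment; what a row does not reach only later rows make up. A row lasts 1/8 s, in which the tool goes at most 62.5 mm and 10.7 degrees, less where a joint would pass 70% of its speed; a pose out of reach is approached as far as the arm can. A call with a gripper value outside its range is refused whole. The fingers move at their own pace and stop on an object; the grip force is fixed at half the most. Time passes only in rows, so rows that repeat a pose let the fingers close. It gives the time, the measured TCP pose, the force, the opening and the grip force at its end, in the units of the state.
- env.state(): the state, without advancing time (a new reading comes with each control period).
- env.read_camera(name): name is "scene" or "top" or "wrist"; returns (picture, depth): 480x640x3 uint8, red, green, blue; 480x640 float32, mm along the optical axis (not along the pixel's ray), 0 where there is no reading.
- env.get_calibration(name): a dict with "intrinsics" (3x3 intrinsics, pixels), "D" ([k1, k2, p1, p2, k3] as OpenCV has them; the pictures are not rectified), "cam_to_world" (4x4, takes a point from camera to world coordinates); the wrist camera has in their place "T_tool_cam" (4x4, takes a point from camera to tool coordinates, whose origin is the TCP and whose axes are the flange's). Camera axes: x right, y up, looking along -z (the intrinsics and any distortion apply to the point x, -y, -z); pixel columns grow to the right and rows downward; lengths in mm; the calibration is good to about 2 mm. A picture is of the moment at which its call begins: read the wrist's pose just before it. get_calibration takes no time and is no camera call.
- env.job_done(): hands the job in; it is judged then, once.
The state is a dict: "t": time; "joints": joint angles; "qvel": joint speeds; "tau": joint torques, N m; "eef_pos": TCP position; "tcp_rot": TCP orientation; "ft_force": force on the tool from outside, world axes, zero at the start; "moment": the same for the moment, N m; "opening": opening from 0.0 (shut) to 1.0 (fully open); "grip_force": force on a finger pad.
Only numpy, scipy, OpenCV 4.12 (cv2) and the standard library are available. Lean on these libraries where they do the work, as an engineer would, in place of code of your own. Each camera call takes 0.05 s, during which the arm holds its last target. There are 200 camera calls.

### The job

The heavy aluminium forming die stands askew on the steel setting plate. With the fingertips only, never gripping or lifting it, push at one corner and then another to walk it round until its tall plain long face (the one opposite the screw ledge) faces the fence, and push it home so that this face sits flush against the fence, the whole face within the length of the fence. Turn it nearly parallel before it touches the fence, so that no corner knocks into it, and leave the glue bottle, the pliers and the small screwdriver undisturbed.

Things in the scene. Friction and masses are not known exactly. Their poses are not given: they have to be found in the camera images.
- die: loose aluminium die, about 0.85 kg, 90 mm (x) by 120 mm (y), vertical sides; origin: centre of the underside. Part x -20..+45 mm is 38 mm high and ends at +x in the plain long face for the fence; ledge x -45..-20 mm is 24 mm high with two screw heads; its back face is at x -45 mm. A 5 mm rib on top. Starts turned 35 to 65 degrees anticlockwise from square, its centre 125 to 145 mm from the fence
- die_face (a point): centre of the die's plain tall long face, 45 mm along the die's +x from its origin, 15 mm above its underside; axes are the die's, +x points out of this face. The die slides with friction at about 5 to 11 N, with short peaks near 20 N as it is struck; its centre of mass is within 7 mm of its centre
- plate: fixed dark steel setting plate, 300 mm (its x) by 320 mm (its y), flat top 18 mm above the table; origin at the centre of the underside. Its +x points away from the robot, toward the fence
- fence_face (a point): centre of the flat vertical fence face that looks toward the robot: x +110 mm, y 0 in the plate's frame, 33 mm above the table; axes are the plate's, +x points into the fence. Seated, the die's +x is parallel to this +x and point die_face lies on this face
- fence: fixed steel bar on the plate, 240 mm long (along the plate's y), 24 mm thick, top 30 mm above the plate; its origin is the plate's centre at the plate's top (not on the bar), axes the plate's
- glue: loose small glue bottle, 27 mm across and 80 mm tall, red nozzle, standing in the plate's far right corner, beside the fence's end; origin at its foot. To be left alone
- pliers: loose pliers with red handles, 156 mm long, 51 mm wide, 12 mm thick, lying on the table to the left of the plate; origin at the underside's centre. To be left alone
- driver: loose small red-handled screwdriver, 112 mm long, 13 mm thick, lying near the left edge of the plate, along that edge; origin at the underside's centre. To be left alone

How it is judged:
By the outcome, as a careful person would: the job done as asked, in the order asked, and still so for the second after the job is handed in, with the robot touching nothing.
It also fails if it takes over 64 s, if anything falls off the work surface, if the arm or the gripper's body presses on something with over 40 N, if the wrist force passes 120 N, or if a joint passes its speed limit or range.

## Working session

There is one attempt and no reset: what is moved stays moved. The work goes in short steps, Python scripts to look and compute and a tool call to move; the robot and the scene stay as the last step left them, time stands still between calls to the robot, and variables do not carry over. Pictures are saved under pics/ and viewed, at most 10 in all, crops included, and the job is handed in when it is done.

Besides the shell and the picture viewer there is one more tool, called after "Call:" by a JSON object that holds its "op" and its "data", one argument or row to a line. carry_out: Moves the arm, as the interface text tells. Its arguments: {"type":"object","properties":{"series":{"type":"array","items":{"type":"array","items":{"type":"number"}}}},"required":["series"]}

```bash
mkdir -p pics; cat > h.py <<'E'
import numpy as np, cv2
from cell import env
def cam(name):
    s=env.state(); c=env.get_calibration(name); im,d=env.read_camera(name)
    if 'cam_to_world' in c: T=np.array(c['cam_to_world'])
    else:
        from scipy.spatial.transform import Rotation as R
        W=np.eye(4); W[:3,:3]=R.from_euler('xyz',s['tcp_rot']).as_matrix(); W[:3,3]=s['eef_pos']; T=W@np.array(c['T_tool_cam'])
    return im,d,np.array(c['intrinsics']),np.array(c['D'],float),T
def ray(px,K,D,T):
    u=cv2.undistortPoints(np.float64(px).reshape(-1,1,2),K,D).reshape(-1,2)
    return T[:3,3],np.c_[u[:,0],-u[:,1],-np.ones(len(u))]@T[:3,:3].T
def onz(px,z,K,D,T):
    o,d=ray(px,K,D,T); z=np.broadcast_to(z,len(d)); return o+d*((z-o[2])/d[:,2])[:,None]
def cloud(d,K,D,T):
    v,u=np.mgrid[:480,:640]; px=np.c_[u.ravel(),v.ravel()]
    o,r=ray(px,K,D,T); return (o+r*d.reshape(-1,1)).reshape(480,640,3)
E
python3 - <<'E'
from h import *
print(env.state())
for n in ['scene','top']:
    im,d,K,D,T=cam(n); cv2.imwrite(f'pics/{n}0.png',im[:,:,::-1]); np.savez(n,im=im,d=d,K=K,D=D,T=T)
    print(n,T.round(2).tolist(),D)
E
```

```text
{'t': 0.0, 'joints': array([-1.38056847e+00,  4.91574722e-01,  1.55943481e+00,  4.53690036e-07,
        1.09168264e+00, -1.05603750e-01]), 'qvel': array([ 0.000687  , -0.00124556, -0.00052833, -0.00228497, -0.00018345,
       -0.00079372]), 'tau': array([-8.02637787e-04, -6.12638783e+01, -2.58179981e+01,  6.92001614e-02,
        4.82411915e-02, -1.04864273e-04]), 'eef_pos': array([ 182.22461556, -597.82041498,  404.15725074]), 'tcp_rot': array([-3.14049931e+00, -1.16297138e-04,  2.95831332e-01]), 'ft_force': array([-0.8250999 ,  0.61569257, -0.48790555]), 'moment': array([0.06485204, 0.04812119, 0.04024036]), 'grip_force': 0.0, 'opening': 1.0010696136064754}
scene [[-0.56, -0.53, 0.64, 1184.49], [0.83, -0.36, 0.43, 392.41], [0.0, 0.77, 0.64, 759.37], [0.0, 0.0, 0.0, 1.0]] [-0.00532195  0.          0.          0.          0.        ]
top [[-0.01, 0.99, -0.16, 358.84], [-1.0, -0.01, -0.02, -69.79], [-0.02, 0.16, 0.99, 990.25], [0.0, 0.0, 0.0, 1.0]] [-0.10373947  0.          0.          0.          0.        ]
```

View pics/top0.png

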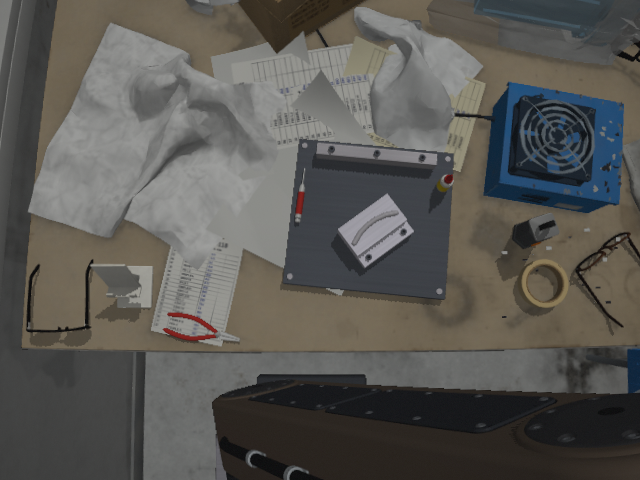

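View pics/scene0.png

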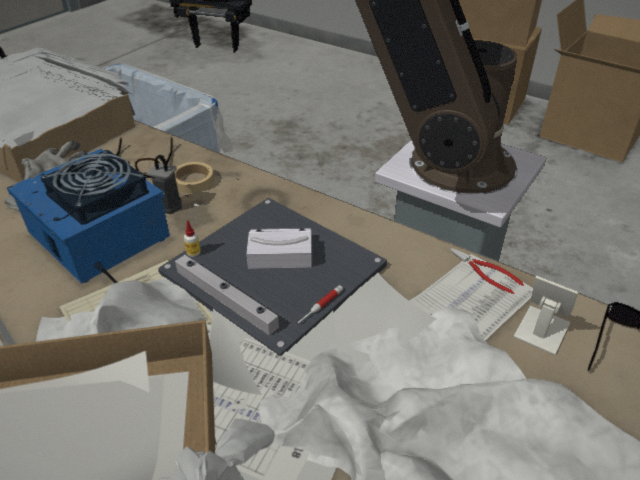

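Top view: the plate's corners are near (300,139), (456,152), (445,299) and (283,285). The fence runs from (316,155) to (438,165), the die is around (375,232), the glue at (445,183) and the driver at (300,200). The scene view shows the same layout from the far side. Next I'll measure using depth and contours.

```bash
cat >> h.py <<'E'
def measure(name='top',dat=None,roi=None,verbose=True):
    im,d,K,D,T=dat if dat is not None else cam(name)
    P=cloud(d,K,D,T); return im,P,(K,D,T)
def rect(pts):
    (c,s,a)=cv2.minAreaRect(np.float32(pts)); return np.round(c,1),np.round(s,1),round(a,2)
E
python3 - <<'E'
from h import *
for n in ['top','scene']:
    z=np.load(n+'.npz'); P=cloud(z['d'],z['K'],z['D'],z['T']); im=z['im']; ok=z['d']>0
    v,u=np.mgrid[:480,:640]
    if n=='top': roi=(u>275)&(u<465)&(v>130)&(v<305)
    else: roi=(u>155)&(u<390)&(v>195)&(v<352)
    Z=P[...,2]; h,e=np.histogram(Z[roi&ok],np.arange(-10,100,4)); print(n,dict(zip(e[:-1],h)))
    mx=im.max(2).astype(int); mn=im.min(2).astype(int)
    br=(roi&(mx>110)&(mx-mn<40)).astype(np.uint8)
    dk=(roi&(mx<105)&(abs(Z-18)<7)&ok).astype(np.uint8)
    k,L,S,C=cv2.connectedComponentsWithStats(dk); i=1+S[1:,4].argmax(); print(' plate',rect(P[L==i][:,:2]),np.median(Z[L==i]))
    if n=='top': reg={'die':(335,190,417,275),'fence':(312,138,443,172)}
    else: reg={'die':(243,222,318,272),'fence':(172,250,282,335)}
    for q,(a,b,c,e) in reg.items():
        m=(u>a)&(u<c)&(v>b)&(v<e)&ok
        for lo,hi in [(28,36),(36,47),(47,53),(53,60),(60,66)]:
            p=P[m&(Z>lo)&(Z<hi)]
            if len(p)>30: print(' ',q,lo,hi,len(p),rect(p[:,:2]),np.median(p[:,2]).round(1))
im=cv2.imread('pics/top0.png')[120:310,270:470]; cv2.imwrite('pics/topc.png',cv2.resize(im,None,fx=3,fy=3,interpolation=cv2.INTER_CUBIC))
E
```

```text
top {np.int64(-10): np.int64(9), np.int64(-6): np.int64(1086), np.int64(-2): np.int64(3558), np.int64(2): np.int64(1599), np.int64(6): np.int64(1741), np.int64(10): np.int64(1660), np.int64(14): np.int64(11907), np.int64(18): np.int64(5738), np.int64(22): np.int64(249), np.int64(26): np.int64(256), np.int64(30): np.int64(162), np.int64(34): np.int64(118), np.int64(38): np.int64(573), np.int64(42): np.int64(787), np.int64(46): np.int64(915), np.int64(50): np.int64(581), np.int64(54): np.int64(1361), np.int64(58): np.int64(335), np.int64(62): np.int64(45), np.int64(66): np.int64(8), np.int64(70): np.int64(15), np.int64(74): np.int64(15), np.int64(78): np.int64(8), np.int64(82): np.int64(6), np.int64(86): np.int64(5), np.int64(90): np.int64(5), np.int64(94): np.int64(4)}
 plate (array([ 556.7, -149.5]), array([321.3, 301.7]), 83.67) 17.135586074943717
  die 36 47 831 (array([ 522.8, -157.8]), array([ 89. , 120.9]), 35.33) 41.3
  die 47 53 197 (array([ 526.9, -155.2]), array([ 82.8, 121.4]), 35.71) 52.2
  die 53 60 1822 (array([ 533.3, -150. ]), array([ 65.3, 120.6]), 35.72) 55.5
  die 6
[... 1101 characters left out ...]
(array([ 559. , -147.5]), array([325.3, 302.9]), 83.91) 16.235995240959824
  die 28 36 206 (array([ 563.1, -129.1]), array([  7.5, 118. ]), 35.77) 32.3
  die 36 47 418 (array([ 527.1, -154.6]), array([ 95.4, 118.5]), 35.07) 41.1
  die 47 53 343 (array([ 533.3, -150.1]), array([ 81.5, 119.6]), 37.22) 52.0
  die 53 60 1202 (array([ 537.3, -147.1]), array([ 69. , 119.1]), 34.34) 54.8
  fence 28 36 528 (array([ 666.2, -166.5]), array([183.7, 207.8]), 27.82) 31.8
  fence 36 47 1508 (array([ 681.6, -159.2]), array([171.8, 198.2]), 33.36) 44.9
  fence 47 53 610 (array([ 678.5, -159.5]), array([177.8, 192.6]), 34.75) 48.1
  fence 53 60 109 (array([ 656.6, -169.9]), array([152.2, 161.4]), 24.07) 54.3
```

View pics/topc.png

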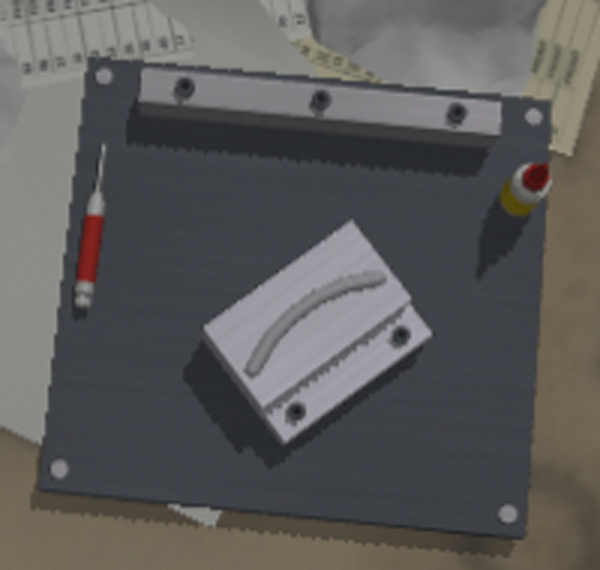

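Depth readings:

| Item | Yaw | Position |
|---|---|---|
| Plate | about -6.1° | centre (557,-149.5), fence at (675.5,-162) |
| Die | about 35.6° (+41.7° relative to the plate) | origin (523,-157), 143 mm from the fence |

The sizes match the text: 65/90 x 120, with heights of 55.5 and 41.3.

I'll bring the part-open fingertips behind the back face. Then I'll push an arc centred to the die's right, so the left finger leads.

Call:
{"op": "carry_out", "data": {
  "series": [
    [0.03,-0.024,0,-2,0.7],
    [0.06,-0.048,0,-4,0.7],
    [0.1,-0.08,0,-6,0.7],
    [0.14,-0.112,0,-8,0.7],
    [0.18,-0.144,0,-10,0.7],
    [0.22,-0.176,0,-12,0.7],
    [0.26,-0.208,0,-14,0.7],
    [0.3,-0.24,0,-16,0.7],
    [0.34,-0.272,0,-18,0.7],
    [0.365,-0.292,0,-18.6,0.7],
    [0.365,-0.292,0.04,-18.6,0.7],
    [0.365,-0.292,0.08,-18.6,0.7],
    [0.365,-0.292,0.08,-18.6,0.7],
    [0.365,-0.292,0.08,-18.6,0.7]
  ]
}}

```text
t: 1.85
eef_pos: [446.5, -212.4, 325.8]
tcp_rot: [3.141, -0.0, 0.62]
ft_force: [-0.3, -0.3, -0.1]
opening: 0.701
grip_force: 0.0
```

```bash
cat >> h.py <<'E'
C0=np.array([557,-149.5]); FY=np.radians(-6.1)
def die(P,ok,top=(53,59)):
    Z=P[...,2]; rel=P[...,:2]-C0; a=[np.cos(FY),np.sin(FY)]; b=[-np.sin(FY),np.cos(FY)]
    px=rel@a; py=rel@b
    m=(ok&(Z>top[0])&(Z<top[1])&(abs(py)<125)&(px>-148)&(px<108)).astype(np.uint8)
    m=cv2.morphologyEx(m,cv2.MORPH_OPEN,np.ones((3,3)))
    k,L,S,_=cv2.connectedComponentsWithStats(m); i=1+S[1:,4].argmax(); p=P[L==i][:,:2]
    c,s,ang=cv2.minAreaRect(np.float32(p)); 
    if s[0]>s[1]: ang-=90; s=s[::-1]
    while ang<-70: ang+=180
    while ang>110: ang-=180
    t=np.radians(ang); o=np.array(c)-12.5*np.array([np.cos(t),np.sin(t)]); r=o-C0
    print('die yaw',round(ang,2),'rel',round(ang-np.degrees(FY),2),'size',np.round(s,1),'origin',o.round(1),'plate',round(r@a,1),round(r@b,1))
E
python3 - <<'E'
from h import *
im,d,K,D,T=cam('wrist'); cv2.imwrite('pics/w1.png',im[:,:,::-1]); P=cloud(d,K,D,T); die(P,d>0)
im,d,K,D,T=cam('top'); P=cloud(d,K,D,T); die(P,d>0)
E
```

```text
die yaw 35.86 rel 41.96 size [ 65.3 120.7] origin [ 523.2 -154.2] plate -33.1 -8.3
die yaw 28.18 rel 34.28 size [ 36.  102.9] origin [ 543.2 -153. ] plate -13.3 -5.0
```

View pics/w1.png

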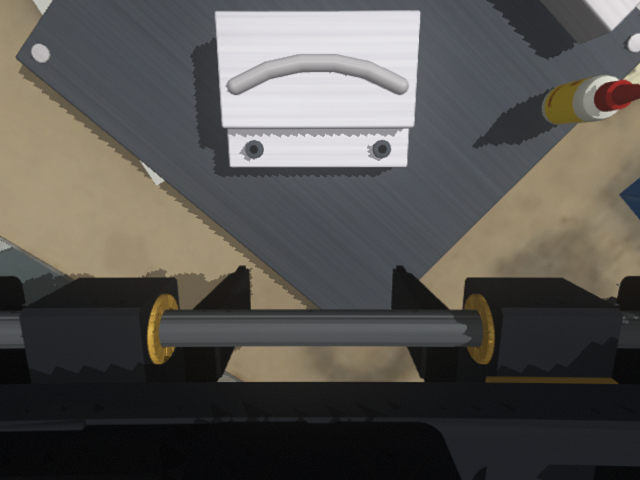

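Wrist view: the die is square to the tool. Its ledge spans columns 228–408, near row 166, and the fingers are at columns 248 and 395. The glue is at (590,100). The wrist reading agrees with the top view, so I'll descend and close the gap.

Call:
{"op": "carry_out", "data": {
  "series": [
    [0,0,0.04,0,0.7],
    [0,0,0.08,0,0.7],
    [0,0,0.1,0,0.7],
    [0,0,0.11,0,0.7],
    [0.01,0,0.11,0,0.7],
    [0.02,0,0.11,0,0.7],
    [0.03,0,0.11,0,0.7],
    [0.034,0,0.11,0,0.7],
    [0.037,0,0.11,0,0.7],
    [0.04,0,0.11,0,0.7],
    [0.04,0,0.11,0,0.7]
  ]
}}

```text
t: 3.32
eef_pos: [478.8, -188.9, 214.7]
tcp_rot: [3.142, 0.0, 0.62]
ft_force: [0.3, -0.1, -0.6]
opening: 0.701
grip_force: 0.0
```

Call:
{"op": "carry_out", "data": {
  "series": [
    [0.0015,0,0,0,0.7],
    [0.0045,-0.0022,0,2.5,0.7],
    [0.0073,-0.0045,0,5,0.7],
    [0.0107,-0.0065,0,7.5,0.7],
    [0.014,-0.0085,0,10,0.7],
    [0.0175,-0.0102,0,12.5,0.7],
    [0.021,-0.0118,0,15,0.7],
    [0.0246,-0.0133,0,17.5,0.7],
    [0.0283,-0.0146,0,20,0.7],
    [0.032,-0.0157,0,22.5,0.7],
    [0.0357,-0.0167,0,25,0.7],
    [0.0357,-0.0167,0,25,0.7],
    [0.0357,-0.0167,0,25,0.7]
  ]
}}

```text
t: 4.95
eef_pos: [497.1, -154.3, 214.6]
tcp_rot: [-3.139, 0.003, 0.183]
ft_force: [-7.4, 1.0, 5.2]
opening: 0.7
grip_force: 3.6
```

```bash
python3 - <<'E'
from h import *
im,d,K,D,T=cam('wrist'); cv2.imwrite('pics/w2.png',im[:,:,::-1]); P=cloud(d,K,D,T); die(P,d>0)
im,d,K,D,T=cam('scene'); P=cloud(d,K,D,T); die(P,d>0)
E
```

```text
die yaw 10.48 rel 16.58 size [ 65.3 120.2] origin [ 551.1 -142. ] plate -6.6 6.8
die yaw -4.95 rel 1.15 size [39.5 85.6] origin [ 577.  -156.1] plate 20.6 -4.4
```

View pics/w2.png

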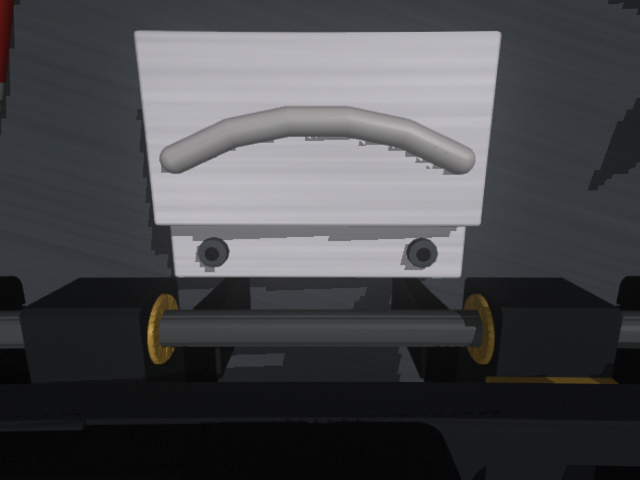

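Wrist view: the die sits squarely against the fingers, with the ledge edge at row 275 across columns 175–463. It has followed the tool to 16.6° relative. I'll finish the turn well short of the fence.

Call:
{"op": "carry_out", "data": {
  "series": [
    [0.003,-0.0022,0,2.5,0.7],
    [0.0063,-0.0045,0,5,0.7],
    [0.0097,-0.0065,0,7.5,0.7],
    [0.013,-0.0085,0,10,0.7],
    [0.0165,-0.0102,0,12.5,0.7],
    [0.02,-0.0118,0,15,0.7],
    [0.022,-0.0127,0,16.5,0.7],
    [0.025,-0.0127,0,16.5,0.7],
    [0.025,-0.0127,0,16.5,0.7],
    [0.025,-0.0127,0,16.5,0.7]
  ]
}}

```text
t: 6.3
eef_pos: [519.3, -137.2, 214.4]
tcp_rot: [-3.141, 0.004, -0.104]
ft_force: [-6.5, 1.0, 4.5]
opening: 0.695
grip_force: 3.6
```

```bash
python3 - <<'E'
from h import *
im,d,K,D,T=cam('wrist'); cv2.imwrite('pics/w3.png',im[:,:,::-1]); P=cloud(d,K,D,T); die(P,d>0)
v,u=np.mgrid[:480,:640]; Z=P[...,2]; r=P[...,:2]-C0; px=r@[np.cos(FY),np.sin(FY)]; py=r@[-np.sin(FY),np.cos(FY)]
m=(d>0)&(px>100)&(px<150)&(abs(py)<100)&(Z>44)&(Z<51); print('fence top',m.sum(),px[m].min() if m.any() else 0)
f=(d>0)&(px>104)&(px<116)&(abs(py)<115)&(Z>22)&(Z<44)
q=P[f][:,:2]; 
if len(q)>50:
    l=cv2.fitLine(np.float32(q),cv2.DIST_HUBER,0,.01,.01).ravel(); print('fence face',len(q),np.degrees(np.arctan2(-l[0],l[1])),np.median(px[f]),py[f].min(),py[f].max())
for b in range(-110,111,20):
    w=m&(abs(py-b)<10)
    if w.sum()>15: print(b,np.percentile(px[w],2).round(1),end='; ')
E
```

```text
die yaw -5.87 rel 0.23 size [ 64.8 120.7] origin [ 574.3 -141. ] plate 16.3 10.3
fence top 0 0
```

View pics/w3.png

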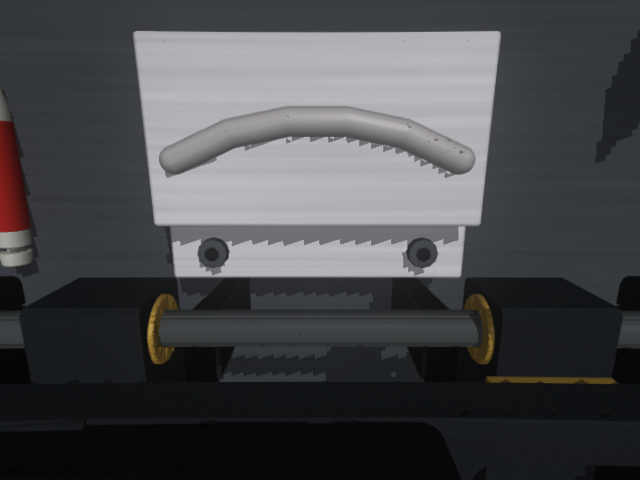

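Wrist view: the die is square to the fingers and now 0.2° from parallel, with about 49 mm to go. The driver is at the left, near (15,200), clear of everything. Next is a straight push.

Call:
{"op": "carry_out", "data": {
  "series": [
    [0.004,0,0,0,0.7],
    [0.008,0,0,0,0.7],
    [0.012,0,0,0,0.7],
    [0.016,0,0,0,0.7],
    [0.02,0,0,0,0.7],
    [0.024,0,0,0,0.7],
    [0.028,0,0,0,0.7],
    [0.032,0,0,0,0.7],
    [0.035,0,0,0,0.7],
    [0.038,0,0,0,0.7],
    [0.04,0,0,0,0.7],
    [0.04,0,0,0,0.7]
  ]
}}

```text
t: 7.85
eef_pos: [558.9, -141.4, 214.5]
tcp_rot: [-3.141, 0.005, -0.104]
ft_force: [-9.7, 1.8, 6.4]
opening: 0.7
grip_force: 5.0
```

```bash
cat >> h.py <<'E'
def faces():
    im,d,K,D,T=cam('wrist'); P=cloud(d,K,D,T); die(P,d>0)
    for n in ['scene','top']:
        im,d,K,D,T=cam(n); P=cloud(d,K,D,T); Z=P[...,2]; r=P[...,:2]-C0; px=r@[np.cos(FY),np.sin(FY)]; py=r@[-np.sin(FY),np.cos(FY)]
        ok=d>0; out=[]
        for b in range(-90,91,20):
            w=ok&(abs(py-b)<10)&(px>60)&(px<150)
            a=w&(Z>53)&(Z<59)&(px<125); f=w&(Z>44)&(Z<50.5)&(px>100)
            out.append((b,np.percentile(px[a],97).round(1) if a.sum()>8 else None,np.percentile(px[f],3).round(1) if f.sum()>8 else None))
        print(n,out)
    return
E
python3 -c "
from h import *
faces()"
```

```text
die yaw -5.9 rel 0.2 size [ 64.9 120.6] origin [ 613.7 -145.2] plate 55.9 10.3
scene [(-90, None, np.float64(112.9)), (-70, None, np.float64(113.3)), (-50, np.float64(103.3), np.float64(103.4)), (-30, np.float64(103.0), np.float64(102.7)), (-10, np.float64(103.1), np.float64(102.5)), (10, np.float64(102.8), np.float64(102.2)), (30, np.float64(103.4), np.float64(102.8)), (50, np.float64(102.8), np.float64(102.5)), (70, np.float64(102.5), np.float64(102.2)), (90, None, np.float64(112.9))]
top [(-90, None, np.float64(122.2)), (-70, None, np.float64(123.0)), (-50, None, None), (-30, None, None), (-10, None, None), (10, None, None), (30, None, None), (50, None, None), (70, None, np.float64(112.9)), (90, None, np.float64(108.8))]
```

Call:
{"op": "carry_out", "data": {
  "series": [
    [0.002,0,0,0,0.7],
    [0.004,0,0,0,0.7],
    [0.0055,0,0,0,0.7],
    [0.0065,0,0,0,0.7],
    [0.0072,0,0,0,0.7],
    [0.0078,0,0,0,0.7],
    [0.008,0,0,0,0.7]
  ]
}}

```text
t: 8.88
eef_pos: [566.6, -142.2, 214.5]
tcp_rot: [-3.14, 0.006, -0.104]
ft_force: [-12.4, 1.4, 8.2]
opening: 0.701
grip_force: 6.0
```

Call:
{"op": "carry_out", "data": {
  "series": [
    [0.0004,0,0,0,0.7],
    [0.0008,0,0,0,0.7],
    [0.0012,0,0,0,0.7],
    [0.0012,0,0,0,0.7]
  ]
}}

```text
t: 9.38
eef_pos: [567.4, -142.3, 214.5]
tcp_rot: [-3.14, 0.007, -0.104]
ft_force: [-15.7, 1.5, 10.3]
opening: 0.704
grip_force: 7.8
```

Call:
{"op": "carry_out", "data": {
  "series": [
    [0.0005,0,0,0,0.7],
    [0.001,0,0,0,0.7],
    [0.0015,0,0,0,0.7],
    [0.0015,0,0,0,0.7]
  ]
}}

```text
t: 9.88
eef_pos: [568.0, -142.4, 214.5]
tcp_rot: [-3.14, 0.011, -0.104]
ft_force: [-22.6, 0.9, 15.4]
opening: 0.702
grip_force: 11.3
```

```bash
python3 -c "
from h import *
faces()"
```

```text
die yaw -5.94 rel 0.16 size [ 64.1 120.3] origin [ 621.3 -146. ] plate 63.5 10.4
scene [(-90, None, np.float64(112.3)), (-70, None, np.float64(113.1)), (-50, np.float64(109.9), np.float64(111.2)), (-30, np.float64(111.7), np.float64(111.0)), (-10, np.float64(111.0), np.float64(110.5)), (10, np.float64(110.2), np.float64(110.5)), (30, np.float64(111.7), np.float64(111.0)), (50, np.float64(110.8), np.float64(111.3)), (70, np.float64(109.7), np.float64(106.0)), (90, None, np.float64(113.0))]
top [(-90, None, None), (-70, None, None), (-50, None, None), (-30, None, None), (-10, None, None), (10, None, None), (30, None, None), (50, None, None), (70, None, None), (90, None, np.float64(108.2))]
```

Call:
{"op": "carry_out", "data": {
  "series": [
    [0.0005,0,0,0,0.7],
    [0.001,0,0,0,0.7],
    [0.0015,0,0,0,0.7],
    [0.0015,0,0,0,0.7],
    [0.0015,0,0,0,0.7]
  ]
}}

```text
t: 10.65
eef_pos: [568.6, -142.5, 214.5]
tcp_rot: [-3.139, 0.014, -0.104]
ft_force: [-30.3, 0.6, 22.1]
opening: 0.7
grip_force: 14.9
```

```bash
python3 -c "
from h import *
print(env.state()['moment'])
faces()
im=cam('scene')[0][210:350,160:340,::-1]; cv2.imwrite('pics/s4.png',cv2.resize(im,None,fx=4,fy=4,interpolation=cv2.INTER_CUBIC))"
```

```text
[-0.22729597  5.17405046 -0.12510861]
die yaw -6.1 rel 0.0 size [ 64.2 120.5] origin [ 621.2 -145.8] plate 63.4 10.4
scene [(-90, None, np.float64(112.7)), (-70, None, np.float64(113.6)), (-50, np.float64(109.5), np.float64(111.6)), (-30, np.float64(111.1), np.float64(110.8)), (-10, np.float64(110.6), np.float64(111.0)), (10, np.float64(111.8), np.float64(110.0)), (30, np.float64(110.5), np.float64(110.8)), (50, np.float64(111.0), np.float64(110.7)), (70, np.float64(112.3), np.float64(102.7)), (90, None, np.float64(112.9))]
top [(-90, None, None), (-70, None, None), (-50, None, None), (-30, None, None), (-10, None, None), (10, None, None), (30, None, None), (50, None, None), (70, None, None), (90, np.float64(124.7), np.float64(108.2))]
```

View pics/s4.png

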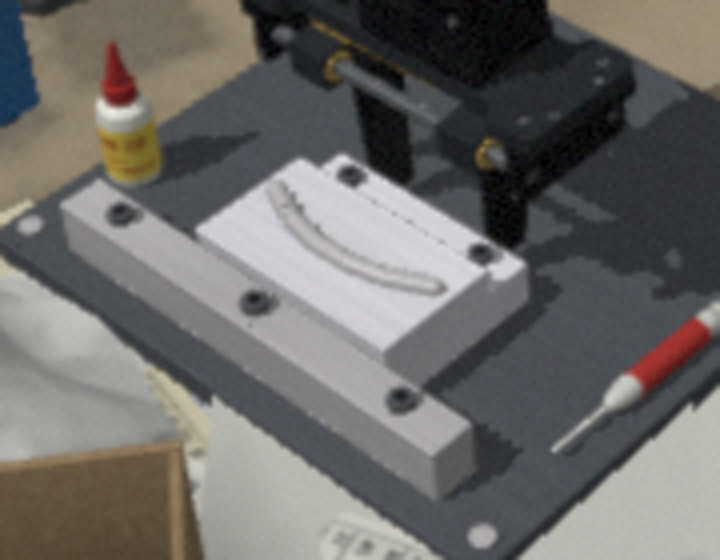

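Scene view: the die's tall face lies along the fence with no visible gap, between about (200,230) and (385,355) in the crop. The glue and driver haven't moved. The force is rising while the die stays still, and it reads 0.0° relative, so it's seated. Now I'll retreat.

Call:
{"op": "carry_out", "data": {
  "series": [
    [-0.001,0,0,0,0.7],
    [-0.002,0,0,0,0.7],
    [-0.004,0,0,0,0.7],
    [-0.008,0,0,0,0.7],
    [-0.02,0,0,0,0.7],
    [-0.04,0,0,0,0.7],
    [-0.06,0,0,0,0.7],
    [-0.06,0,-0.04,0,0.7],
    [-0.06,0,-0.09,0,0.7],
    [-0.06,0,-0.14,0,0.7],
    [-0.06,0,-0.18,0,0.7],
    [-0.06,0,-0.18,0,0.7],
    [-0.06,0,-0.18,0,0.7]
  ]
}}

```text
t: 12.48
eef_pos: [512.1, -136.6, 394.0]
tcp_rot: [-3.141, 0.001, -0.104]
ft_force: [0.1, 0.8, 0.4]
opening: 0.697
grip_force: 0.0
```

```bash
python3 -c "
from h import *
faces()
im,d,K,D,T=cam('wrist'); cv2.imwrite('pics/w5.png',im[:,:,::-1]); P=cloud(d,K,D,T); Z=P[...,2]; r=P[...,:2]-C0; px=r@[np.cos(FY),np.sin(FY)]; py=r@[-np.sin(FY),np.cos(FY)]
f=(d>0)&(px>100)&(px<150)&(Z>44)&(Z<51)&(abs(py)<130); print(f.sum(), py[f].min() if f.any() else 0,py[f].max() if f.any() else 0, rect(P[f][:,:2]) if f.any() else 0)
"
```

```text
die yaw -5.9 rel 0.2 size [ 64.3 120.8] origin [ 621.2 -145.7] plate 63.4 10.6
scene [(-90, None, np.float64(113.3)), (-70, None, np.float64(113.2)), (-50, np.float64(110.5), np.float64(111.0)), (-30, np.float64(110.8), np.float64(111.2)), (-10, np.float64(110.9), np.float64(110.9)), (10, np.float64(111.6), np.float64(110.7)), (30, np.float64(110.9), np.float64(110.8)), (50, np.float64(110.4), np.float64(110.9)), (70, np.float64(110.0), np.float64(103.1)), (90, None, np.float64(112.8))]
top [(-90, None, None), (-70, None, None), (-50, None, None), (-30, None, None), (-10, None, None), (10, None, None), (30, None, None), (50, None, None), (70, None, None), (90, None, np.float64(108.0))]
6341 -117.08652574899855 122.95133749612492 (array([ 672.9, -158.9]), array([240. ,  15.9]), 83.88)
```

View pics/w5.png

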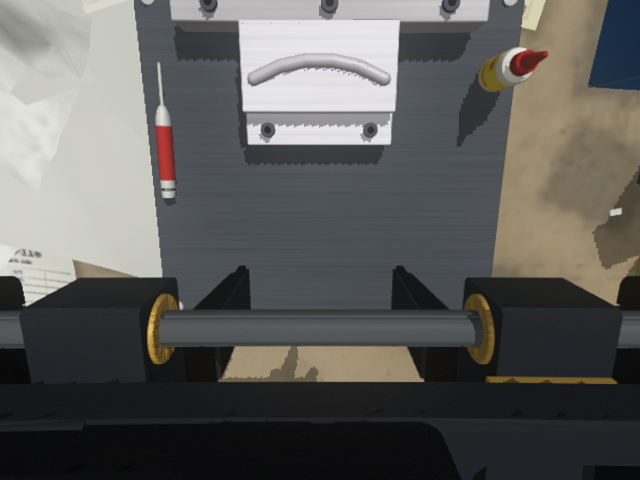

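Wrist view: the die is against the fence at row 20, columns 240–398, with the driver at (165,150) and the glue at (505,70) undisturbed. I'll do one precise gap check within this view before handing in.

```bash
python3 -c "
from h import *
Ps=[]
for i in range(3):
    im,d,K,D,T=cam('wrist'); P=cloud(d,K,D,T); P[d==0]=np.nan; Ps.append(P)
P=np.nanmedian(Ps,0); Z=P[...,2]; r=P[...,:2]-C0; px=r@[np.cos(FY),np.sin(FY)]; py=r@[-np.sin(FY),np.cos(FY)]
def edge(m,lo,hi,q,step=8):
    B=[];E=[]
    for b in np.arange(lo,hi,step):
        w=m&(abs(py-b)<step/2)
        if w.sum()>5: B.append(b);E.append(np.percentile(px[w],q))
    k=np.polyfit(B,E,1); return np.degrees(k[0]).round(2),k[1].round(2),np.std(E-np.polyval(k,B)).round(2)
D_=(Z>53)&(Z<59)&(px>20)&(px<125)
F=(Z>45)&(Z<51)&(px>95)&(px<140)&(abs(py)<112)&((py>78)|(py<-58))
print('die front',edge(D_,-40,62,99.5)); print('die step',edge(D_,-40,62,.5)); print('fence front',edge(F,-112,112,.5))
S=(Z>38)&(Z<45)&(px<60)&(px>0); print('die back',edge(S,-40,62,.5))
"
```

```text
die front (np.float64(-0.81), np.float64(110.73), np.float64(4.72))
die step (np.float64(-0.19), np.float64(44.13), np.float64(0.02))
fence front (np.float64(-0.07), np.float64(108.94), np.float64(0.2))
die back (np.float64(-0.11), np.float64(19.1), np.float64(0.02))<string>:6: RuntimeWarning: All-NaN slice encountered
```

```bash
python3 -c "
from h import *
print(env.job_done())"
```

```text
the job is handed in; nothing more can be done
None
```

The die's tall plain face sits flush against the fence, within about 0.1° and 0.2 mm by camera and wholly within its length; the last pictures show the glue bottle and screwdriver in place. The pliers were not re-checked, but the arm never went near them, and the job is handed in.

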